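# Open the large sample case in the jar store

## Robot

A 6-joint arm with a two-finger parallel gripper is mounted at the origin on the work surface. World frame = base frame: x ahead of the robot, y to its left, z up, the work surface at z = 0. Lengths are in mm, angles in degrees, forces in N, time in s.
With the tool pointing down it reaches from about 300 to 850 mm from the base axis. Payload 4.2 kg.
Tool frame: the origin (TCP) lies at the centre of the arm's flange, where the gripper is bolted on; the fingertips stand 191 mm ahead of it and the grasp point (between the pads) lies 172 mm ahead of it; y points along the fingers, x is the direction in which the jaws open and shut, and the axes are right-handed (so a half turn about y gives the same grasp; the last joint's range is limited). The gripper opens to 91 mm and grips with 3 to 60 N. Pads are 32 mm wide; open, the fingers measure 118 mm over their backs; the gripper's body (76 mm by 178 mm) begins 60 mm behind the grasp point.
Start: joints at [-65.26, 18.312, 89.639, -0, 72.044, -1.146], TCP at [251.035, -517.305, 404.776] pointing down, gripper open.
Joint ranges: [-177.97, 177.97], [-48.28, 115.42], [12.27, 149.76], [-77.06, 257.06], [2.81, 150.46], [-146.56, 146.56]. Speed limits (degrees/s): [147.25, 147.25, 180, 180, 180, 180].

## Interface

Orientations are given as [roll, pitch, yaw] about the fixed x, y, z axes, in that order (R = Rz(yaw) Ry(pitch) Rx(roll)).
In Python, from workcell import env gives the robot as it stands.
- The arm moves only by the tool carry_out, never from a script. Its argument "increments" is a list of rows, each a list of 3 entries, a list of its own where there are three numbers: the turn, a rotation vector about the tool's x, y, z in rad, then the shift along the tool's x, y, z in mm, then the closure, from 0 (fully open) to 1 (shut). In form: [[[wx, wy, wz], [dx, dy, dz], claw], ...]. A call has 1 to 10 rows; each row is the pose to reach, as a shift and turn from the pose commanded when the call began, along the tool's axes at that moment; what a row does not reach only later rows make up. A row lasts 1/12 s, in which the tool goes at most 41.7 mm and 7.16 degrees, less where a joint would pass 70% of its speed; a pose out of reach is approached as far as the arm can. A call with a gripper value outside its range is refused whole. The fingers move at their own pace and stop on an object; "force" is the grip in N (left out, the last holds). Time passes only in rows, so rows that repeat a pose let the fingers close. It gives the time, the measured TCP pose, the force and the opening at its end, in the units of the state.
- env.state(): the state, without advancing time (a new reading comes with each control period).
- env.grab_frame(name): name is "side" or "top"; returns a dict with "frame" (420x560x3 uint8, blue, green, red), "z_map" (420x560 float32, mm along the optical axis (not along the pixel's ray), 0 where there is no reading), "camera_matrix" (3x3 intrinsics, pixels), "rvec" (rotation vector, rad) and "tvec" (3), from world to camera coordinates, as OpenCV has them. Camera axes: x right, y down, z forward; pixel columns grow to the right and rows downward; lengths in mm; the calibration is good to about 2 mm. A picture is of the moment at which its call begins.
- env.job_done(): hands the job in, once; it reports no verdict.
The state is a dict: "time_s": time; "qpos": joint angles; "qvel": joint speeds; "effort": joint torques, N m; "ee_pos": TCP position; "ee_rot": TCP orientation; "force": force on the tool from outside, world axes, zero at the start; "torque": the same for the moment, N m; "gripper_width": finger opening in mm.
Only numpy, scipy, OpenCV 4.12 (cv2) and the standard library are available. Lean on these libraries where they do the work, as an engineer would, in place of code of your own. Each camera call takes 0.05 s, during which the arm holds its last target. There are 200 camera calls.

## Task

A jar is standing in the way at the front of the larger of the two grey sample cases: push it along the table to one side, upright and without gripping or lifting it, until none of it is in front of that case. Then put your fingertips under the finger tab of that case's lid and, without gripping it, push the lid up and over backwards past upright, so that it stays open by its own weight. Keep the small case shut and leave everything else where it is.

Things in the scene. Friction and masses are not known exactly. Their poses are not given: they have to be found in the camera images.
- large_case: The larger grey sheet-steel sample case, fixed to the table: 130 mm deep (x) by 200 mm wide (y), rim 80 mm high, holding foam and small vials. Origin under its centre, on the table; x points from its front (tab side, towards the robot) to its hinged back, y along its width, z up. The small steel card holder on the front face stands out 3 mm and the side handles 15 mm.
- large_lid (a joint): Angle of the large case's lid about the hinge along its back rim: 0 = shut, flat on the rim; about 1.57 = upright; 1.93 = leaning back against its stop. A free-swinging hinge without spring or catch; the lid weighs roughly 0.3 kg and falls shut if let go well short of upright, and falls back open to the stop once it is past about 1.6. 4 mm sheet with an 11 mm deep skirt (hanging 10 mm below the lid's underside) round its front and sides.
- large_tab (a point): Middle of the front edge of the large lid's finger tab, on the tab's underside; moves with the lid. The tab is a flat tongue 56 mm wide and 4 mm thick, level with the lid sheet and reaching 28 mm out in front of the skirt; lid shut, its underside is 80 mm above the table, with free space under it. This edge is 161 mm from the hinge axis.
- large_hinge (a point): Middle of the large lid's hinge axis, 80 mm above the table on the back rim; the axis runs along the case's y.
- front_jar: Loose squat amber glass jar with a screw cap and paper label, 68 mm in diameter up to a height of 35 mm, then a 60 mm wide cap, 62 mm high in all, about 0.18 kg; pushed near its top it may tip instead of sliding; it stands in front of the large case, partly under or just short of the tab. Origin at the centre of its underside, z up.
- small_case: The smaller grey case of the same make, fixed to the table: 110 mm deep (x) by 140 mm wide (y), rim 55 mm high. Origin under its centre, axes as for the large case. Not to be opened.
- small_lid (a joint): Angle of the small case's lid, 0 = shut, growing as it opens. To stay shut.
- jar_near: Bystander: loose amber jar, 52 mm in diameter, 78 mm high, on the robot's side of the cases. Origin at the centre of its underside.
- jar_between: Bystander: loose small amber jar, 40 mm in diameter, 62 mm high, between the two cases. Origin at the centre of its underside.
- jar_back: Bystander: loose amber jar, 60 mm in diameter, 85 mm high, far left. Origin at the centre of its underside.
- jar_back2: Bystander: loose amber jar, 56 mm in diameter, 78 mm high, far right. Origin at the centre of its underside.
- label_roll: Bystander: loose roll of blank labels, 60 mm in diameter, 38 mm high, standing on its flat side, left. Origin at the centre of its underside.
- cap_stack: Bystander: loose stack of three jar caps, 48 mm in diameter, 51 mm high, right. Origin at the centre of its underside.
- scoop: Bystander: loose steel scoop with a black handle, 200 mm long, 12 mm high, lying across behind the cases. Origin on the table under the handle's front end, x along the scoop.
Mind the look-alikes: they are no part of the job. What is shaped like the front_jar but yellow is not meant.

How it is judged:
By the outcome, as a careful person would: the job done as asked, in the order asked, and still so for the second after the job is handed in, with the robot touching nothing.
It also fails if it takes over 53 s, if anything falls off the work surface, if the arm or the gripper's body presses on something with over 40 N, if the wrist force passes 120 N, or if a joint passes its speed limit or range.

## Working session

There is one attempt and no reset: what is moved stays moved. The work goes in short steps, Python scripts to look and compute and a tool call to move; the robot and the scene stay as the last step left them, time stands still between calls to the robot, and variables do not carry over. Pictures are saved under pics/ and viewed, about 8 in all and at most 12, crops included, and the job is handed in when it is done.

Besides the shell and the picture viewer there is one more tool, called after ">>>" by a JSON object that holds its "method" and its "body". carry_out: Moves the arm, as the interface text tells. Its arguments: {"type":"object","properties":{"increments":{"type":"array","items":{"type":"array"}},"force":{"type":"number"}},"required":["increments"]}

```bash
mkdir -p pics
cat > h.py <<'E'
import numpy as np, cv2
from workcell import env
def cam(n, save=None):
    f=env.grab_frame(n); R=cv2.Rodrigues(np.array(f["rvec"],float))[0]; t=np.array(f["tvec"],float).ravel(); K=np.array(f["camera_matrix"])
    if save: cv2.imwrite(save,f["frame"])
    return f,K,R,t
def cloud(f,K,R,t):
    z=f["z_map"]; v,u=np.mgrid[:z.shape[0],:z.shape[1]]
    p=np.stack([(u-K[0,2])/K[0,0]*z,(v-K[1,2])/K[1,1]*z,z],-1)
    P=(p-t)@R; P[z<=0]=np.nan
    return P
E
python3 - <<'E'
from h import *
for n in("top","side"):
    f,K,R,t=cam(n,f"pics/{n}0.png"); np.save(f"{n}.npy",cloud(f,K,R,t)); print(n,-R.T@t,R[2])
s=env.state();print(s)
E
```

```text
top [ 473.76649135    1.69403881 1092.34571694] [ 0.06252075 -0.01987792 -0.99784569]
side [183.14455449 825.75847013 925.11948953] [ 0.29278851 -0.6687273  -0.68343155]
{'time_s': 0.1, 'qpos': array([-6.52601037e+01,  1.83497466e+01,  8.96973881e+01, -1.14684030e-03,
        7.20426762e+01, -1.14675991e+00]), 'qvel': array([ 0.02634815, -0.07074924, -0.34952601,  0.00460108, -0.12812545,
        0.02177607]), 'effort': array([ 1.10839886e-03, -4.13332093e+01, -2.32509416e+01,  7.28879892e-02,
        4.21626563e-02, -6.48973355e-05]), 'ee_pos': array([ 250.97835974, -517.19422148,  404.0001157 ]), 'ee_rot': array([-8.99992928e+01,  8.98147994e-02, -6.41129888e+01]), 'force': array([-0.41765643, -0.40120522,  0.48983345]), 'torque': array([ 0.05706801,  0.00379788, -0.0494429 ]), 'gripper_width': 91.4495867023106}
```

View pics/top0.png

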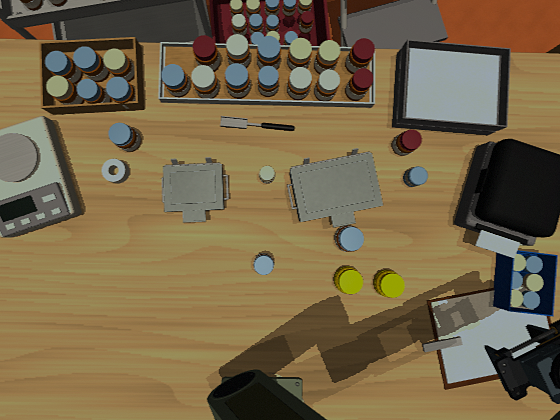

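View pics/side0.png

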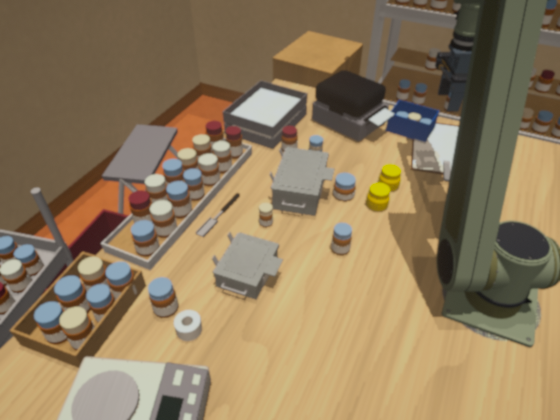

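Top view: large case around (337,186), its tab at (342,218) and the front jar (blue cap) at (349,238). The yellow look-alikes are at (349,280) and (390,283), and the small case is at (194,187). Next I measure these.

```bash
cat > m.py <<'E'
from h import *
P=np.load("top.npy"); Z=P[...,2]
print("table z",np.nanmedian(Z[300:330,100:200]))
def blob(zlo,zhi,win,name,k=1):
    u0,v0,u1,v1=win; m=np.zeros(Z.shape,np.uint8)
    m[v0:v1,u0:u1]=((Z>zlo)&(Z<zhi))[v0:v1,u0:u1]
    n,l,s,c=cv2.connectedComponentsWithStats(m)
    for i in range(1,n):
        if s[i,4]<60: continue
        q=P[l==i]; print(name,"px",c[i].round(),"n",s[i,4],"rect",cv2.minAreaRect(q[:,:2].astype(np.float32)),"z",np.nanmedian(q[:,2]).round(1))
blob(74,100,(270,140,395,226),"large lid+tab")
blob(45,75,(150,150,235,226),"small lid")
blob(55,72,(330,222,372,256),"front jar")
blob(30,100,(240,250,280,280),"near")
blob(30,100,(255,160,280,185),"between")
blob(30,100,(396,160,432,190),"capstack")
blob(30,100,(390,125,428,156),"back2")
blob(30,100,(330,262,410,300),"yellow")
blob(20,200,(410,225,560,400),"right")
blob(20,200,(450,135,560,225),"scan")
# profile of the lid: rotated corners, print tab
m=np.zeros(Z.shape,np.uint8); m[140:226,270:395]=((Z>76)&(Z<95))[140:226,270:395]
o=cv2.morphologyEx(m,cv2.MORPH_OPEN,np.ones((31,31)))
q=P[(o>0)]; r=cv2.minAreaRect(q[:,:2].astype(np.float32)); print("lid only",r)
w=np.array(r[0]); a=np.radians(r[2]); print(cv2.boxPoints(r).round(1).tolist())
E
python3 m.py
```

```text
table z -0.4367316332327461
large lid+tab px [336. 188.] n 5018 rect ((576.5989379882812, -176.11380004882812), (175.4253692626953, 207.36370849609375), 12.043087005615234) z 84.4
small lid px [193. 189.] n 3108 rect ((569.7258911132812, 177.90142822265625), (154.82366943359375, 146.79637145996094), 3.957463264465332) z 59.3
front jar px [352. 238.] n 462 rect ((457.87542724609375, -216.79971313476562), (56.89942932128906, 58.495296478271484), 1.0547490119934082) z 61.2
near px [264. 264.] n 354 rect ((392.26043701171875, -0.5341682434082031), (49.04156494140625, 50.687007904052734), 39.03274917602539) z 77.1
between px [267. 173.] n 203 rect ((616.402587890625, -4.692464828491211), (36.24785232543945, 35.34548568725586), 1.5718854665756226) z 60.8
capstack px [417. 176.] n 314 rect ((620.5543823242188, -387.6717224121094), (46.84803009033203, 46.20543670654297), 75.52625274658203) z 49.6
back2 px [408. 141.] n 498 rect ((705.69677734375, -359.7333984375), (51.60799026489258, 53.34078598022461), 88.1691665649414) z 75.6
yellow px [349. 280.] n 585 rect ((354.34271240234375, -213.71295166015625), (62.5025749206543, 63.07347869873047), 17.978595733642578) z 60.7
yellow px [390. 284.] n 613 rect ((346.0834655761719, -316.4046630859375), (62.76449203491211, 62.48017501831055), 3.5747084617614746) z 60.7
right px [521. 266.] n 4909 rect ((387.85638427734375, -613.1522827148438), (220.40411376953125, 221.282470703125), 0.493979275226593) z 58.9
scan px [512. 186.] n 7444 rect ((580.0917358398438, -605.7166748046875), (174.29275512695312, 218.06536865234375), 73.21125793457031) z 150.2
lid only ((581.888427734375, -119.80552673339844), (103.54019927978516, 89.13465118408203), 0.9167172312736511)
[[529.4000244140625, -76.0999984741211], [530.7999877929688, -165.1999969482422], [634.4000244140625, -163.5], [632.9000244140625, -74.4000015258789]]
```

```bash
cat > m2.py <<'E'
from h import *
P=np.load("top.npy"); Z=P[...,2]
m=np.zeros(Z.shape,bool); m[135:226,270:395]=((Z>70)&(Z<100))[135:226,270:395]
q=P[m][:,:2]
for yaw in (11,12,13):
    a=np.radians(yaw); ex=np.array([np.cos(a),np.sin(a)]); ey=np.array([-ex[1],ex[0]])
    x=q@ex; y=q@ey
    print(yaw, "hist x",)
    for lo in np.arange(x.min(),x.max(),8):
        k=(x>=lo)&(x<lo+8); print(int(lo),round(y[k].min()),round(y[k].max()),k.sum(),end=' | ')
    print()
    for lo in np.arange(y.min(),y.max(),14):
        k=(y>=lo)&(y<lo+14); print(int(lo),round(x[k].min()),round(x[k].max()),end=' | ')
    print()
E
python3 m2.py
```

```text
11 hist x
444 -312 -257 71 | 452 -311 -256 76 | 460 -312 -257 76 | 468 -386 -181 173 | 476 -385 -181 277 | 484 -386 -181 281 | 492 -386 -180 277 | 500 -387 -180 279 | 508 -386 -180 276 | 516 -386 -180 275 | 524 -385 -180 278 | 532 -385 -180 277 | 540 -385 -180 276 | 548 -385 -179 274 | 556 -385 -179 273 | 564 -385 -180 275 | 572 -384 -178 273 | 580 -384 -178 276 | 588 -385 -178 270 | 596 -385 -178 271 | 604 -381 -182 188 | 612 -347 -214 34 | 620 -338 -338 1 | 
-386 475 611 | -372 475 612 | -358 475 618 | -344 474 621 | -330 474 611 | -316 445 611 | -302 445 611 | -288 445 610 | -274 446 610 | -260 449 609 | -246 472 609 | -232 472 619 | -218 472 616 | -204 471 608 | -190 471 608 | 
12 hist x
439 -320 -265 72 | 447 -319 -264 75 | 455 -320 -265 75 | 463 -395 -189 175 | 471 -394 -189 276 | 479 -395 -189 280 | 487 -395 -189 280 | 495 -394 -189 276 | 503 -395 -189 275 | 511 -395 -189 280 | 519 -394 -189 276 | 527 -394 -189 276 | 535 -394 -189 277 | 543 -395 -189 275 | 551 -395 -189 272 | 559 -395 -189 276 | 567 -394 -189 275 | 575 -394 -189 270 | 583 -396 -189 269 | 591 -395 -188 275 | 59
[... 253 characters left out ...]
468 604 | 
13 hist x
434 -328 -273 69 | 442 -327 -272 76 | 450 -328 -273 75 | 458 -403 -197 166 | 466 -403 -197 277 | 474 -403 -198 279 | 482 -404 -198 280 | 490 -404 -198 276 | 498 -402 -198 276 | 506 -404 -198 277 | 514 -403 -198 281 | 522 -403 -198 269 | 530 -403 -198 279 | 538 -405 -198 276 | 546 -403 -198 275 | 554 -405 -199 274 | 562 -404 -198 275 | 570 -404 -200 274 | 578 -406 -199 269 | 586 -405 -199 269 | 594 -401 -199 197 | 602 -367 -235 37 | 610 -241 -241 1 | 
-405 462 599 | -391 462 599 | -377 462 608 | -363 462 609 | -349 462 600 | -335 434 600 | -321 434 600 | -307 435 600 | -293 435 600 | -279 438 600 | -265 463 600 | -251 464 611 | -237 464 608 | -223 464 601 | -209 464 601 |
```

```bash
cat > g.py <<'E'
import numpy as np
from scipy.spatial.transform import Rotation as Ro
from workcell import env
a=np.radians(12); L=np.array([[np.cos(a),-np.sin(a),0],[np.sin(a),np.cos(a),0],[0,0,1]])  # local->world
def Rdown(): # tool x=local x, y=down
    return L@np.array([[1,0,0],[0,0,1],[0,-1,0]])
def Rlid(p,yaw=0): # tool x=-local y, tool y=forward, pitched down p
    p=np.radians(p); y=np.array([np.cos(p),0,-np.sin(p)]); x=np.array([0,-1.,0]); 
    return L@Ro.from_euler('z',yaw,degrees=True).as_matrix()@np.column_stack([x,y,np.cross(x,y)])
def state():
    s=env.state(); R=Ro.from_euler('xyz',s["ee_rot"],degrees=True).as_matrix(); return s,R,np.array(s["ee_pos"])
def go(targets):  # [(tip local xyz, R)]
    s,R0,p0=state()
    print("t",round(s["time_s"],2),"q",np.round(s["qpos"],1),"F",np.round(s["force"],1),"w",round(s["gripper_width"],1))
    print("tip local",np.round(L.T@(p0+R0[:,1]*191),1),"dir",np.round(L.T@R0[:,1],2))
    for tip,R in targets:
        P=L@np.array(tip,float)-191*R[:,1]
        rv=Ro.from_matrix(R0.T@R).as_rotvec(); d=R0.T@(P-p0)
        print("turn",np.round(rv,3).tolist(),"shift",np.round(d,1).tolist(),"| rows>=",round(max(np.degrees(np.linalg.norm(rv))/7.16,np.linalg.norm(d)/41.7),1),"TCP",P.round(0))
E
python3 - <<'E'
from g import *
go([((400,-246,200),Rdown()),((401,-246,22),Rdown())])
E
```

```text
t 0.1 q [-65.3  18.3  89.7  -0.   72.   -1.1] F [-0.4 -0.4  0.5] w 91.4
tip local [ 137.9 -557.8  213. ] dir [-0.  0. -1.]
turn [-0.001, -1.328, -0.001] shift [-240.0, 13.4, 329.3] | rows>= 10.6 TCP [ 442. -157.  391.]
turn [-0.001, -1.328, -0.001] shift [-239.5, 191.4, 330.2] | rows>= 10.8 TCP [ 443. -157.  213.]
```

>>> {"method": "carry_out", "body": {"increments": [[[0, -1.328, 0], [-240, 13, 330], 0.69], [[0, -1.328, 0], [-240, 13, 330], 0.69], [[0, -1.328, 0], [-240, 13, 330], 0.69], [[0, -1.328, 0], [-240, 13, 330], 0.69], [[0, -1.328, 0], [-240, 13, 330], 0.69], [[0, -1.328, 0], [-240, 13, 330], 0.69], [[0, -1.328, 0], [-240, 13, 330], 0.69], [[0, -1.328, 0], [-240, 13, 330], 0.69], [[0, -1.328, 0], [-240, 13, 330], 0.69], [[0, -1.328, 0], [-240, 13, 330], 0.69]]}}

```text
time_s: 0.93
ee_pos: [443.7, -154.7, 391.5]
ee_rot: [-90.0, 0.0, 7.9]
force: [-0.1, -0.1, -0.2]
gripper_width: 29.1
```

>>> {"method": "carry_out", "body": {"increments": [[[0, 0, 0], [0, 0, 0], 0.69]]}}

```text
time_s: 1.02
ee_pos: [444.9, -153.1, 391.3]
ee_rot: [-89.9, -0.0, 8.0]
force: [-1.0, -0.1, -0.5]
gripper_width: 28.2
```

Run:
```python
from g import *
go([((400,-246,200),Rdown()),((400,-246,22),Rdown())])
```

```text
t 1.02 q [-20.4   9.5 103.8   0.2  66.8 -28.5] F [-1.  -0.1 -0.5] w 28.2
tip local [ 403.5 -241.8  200.3] dir [ 0.  0. -1.]
turn [-0.002, -0.069, 0.001] shift [-3.0, 0.3, -4.0] | rows>= 0.6 TCP [ 442. -157.  391.]
turn [-0.002, -0.069, 0.001] shift [-3.2, 178.3, -4.4] | rows>= 4.3 TCP [ 442. -157.  213.]
```

>>> {"method": "carry_out", "body": {"increments": [[[0, -0.069, 0], [-3, 30, -4], 0.69], [[0, -0.069, 0], [-3, 60, -4], 0.69], [[0, -0.069, 0], [-3, 90, -4], 0.69], [[0, -0.069, 0], [-3, 120, -4], 0.69], [[0, -0.069, 0], [-3, 145, -4], 0.69], [[0, -0.069, 0], [-3, 165, -4], 0.69], [[0, -0.069, 0], [-3, 178, -4], 0.69], [[0, -0.069, 0], [-3, 178, -4], 0.69], [[0, -0.069, 0], [-3, 178, -4], 0.69]]}}

```text
time_s: 1.77
ee_pos: [440.4, -162.1, 213.3]
ee_rot: [-90.0, 0.1, 11.4]
force: [-0.1, -0.5, -0.0]
gripper_width: 28.4
```

Run:
```python
from g import *
go([((400,-405,22),Rdown())])
```

```text
t 1.77 q [-21.6  21.5 117.8  -0.   40.8 -33. ] F [-0.1 -0.5 -0. ] w 28.4
tip local [ 396.8 -249.9   22.3] dir [-0.  0. -1.]
turn [-0.001, -0.01, -0.002] shift [4.5, 0.2, -154.9] | rows>= 3.7 TCP [ 475. -313.  213.]
```

>>> {"method": "carry_out", "body": {"increments": [[[0, -0.01, 0], [5, 0, -2], 0.69], [[0, -0.01, 0], [5, 0, -8], 0.69], [[0, -0.01, 0], [5, 0, -14], 0.69], [[0, -0.01, 0], [5, 0, -20], 0.69], [[0, -0.01, 0], [5, 0, -27], 0.69], [[0, -0.01, 0], [5, 0, -34], 0.69], [[0, -0.01, 0], [5, 0, -41], 0.69], [[0, -0.01, 0], [5, 0, -48], 0.69], [[0, -0.01, 0], [5, 0, -55], 0.69], [[0, -0.01, 0], [5, 0, -62], 0.69]]}}

```text
time_s: 2.6
ee_pos: [458.0, -222.2, 213.7]
ee_rot: [-90.0, 0.0, 12.0]
force: [0.4, 1.6, 1.8]
gripper_width: 28.3
```

>>> {"method": "carry_out", "body": {"increments": [[[0, 0, 0], [0, 0, -7], 0.69], [[0, 0, 0], [0, 0, -14], 0.69], [[0, 0, 0], [0, 0, -21], 0.69], [[0, 0, 0], [0, 0, -28], 0.69], [[0, 0, 0], [0, 0, -35], 0.69], [[0, 0, 0], [0, 0, -42], 0.69], [[0, 0, 0], [0, 0, -49], 0.69], [[0, 0, 0], [0, 0, -56], 0.69], [[0, 0, 0], [0, 0, -63], 0.69], [[0, 0, 0], [0, 0, -70], 0.69]]}}

```text
time_s: 3.43
ee_pos: [472.6, -290.6, 213.7]
ee_rot: [-90.0, 0.0, 12.0]
force: [0.4, 1.7, 1.8]
gripper_width: 28.2
```

>>> {"method": "carry_out", "body": {"increments": [[[0, 0, 0], [0, 0, -6], 0.69], [[0, 0, 0], [0, 0, -11], 0.69], [[0, 0, 0], [0, 0, -16], 0.69], [[0, 0, 0], [0, 0, -20], 0.69], [[0, 0, 0], [0, 0, -23], 0.69], [[0, 0, 0], [0, 0, -25], 0.69], [[0, 0, 0], [0, 0, -25], 0.69]]}}

```text
time_s: 4.02
ee_pos: [477.8, -314.8, 213.7]
ee_rot: [-90.0, -0.0, 12.0]
force: [-1.1, 0.7, -0.2]
gripper_width: 28.0
```

Run:
```python
from g import *
from h import *
go([((400,-390,22),Rdown()),((400,-390,200),Rdown())])
f,K,R,t=cam("top","pics/top1.png"); np.save("top1.npy",cloud(f,K,R,t))
f,K,R,t=cam("side"); cv2.imwrite("pics/side1.png",cv2.resize(f["frame"][100:260,220:460],None,fx=2.5,fy=2.5))
```

```text
t 4.02 q [-34.5  28.5 104.2  -0.   47.2 -46.5] F [-1.1  0.7 -0.2] w 28.0
tip local [ 401.9 -407.3   22.7] dir [ 0. -0. -1.]
turn [0.001, 0.0, 0.0] shift [-1.9, 0.7, 17.2] | rows>= 0.4 TCP [ 472. -298.  213.]
turn [0.001, 0.0, 0.0] shift [-1.9, -177.3, 17.1] | rows>= 4.3 TCP [ 472. -298.  391.]
```

View pics/side1.png

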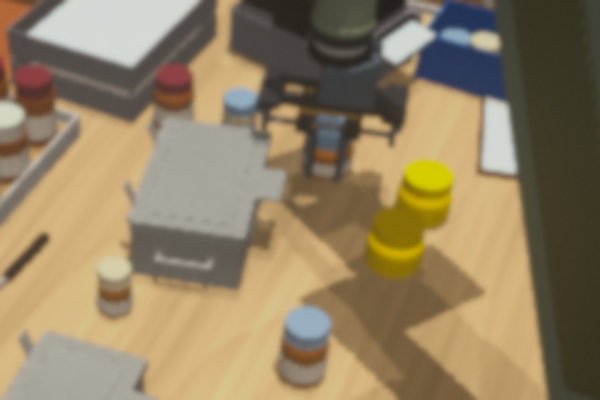

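The jar stands upright behind the fingers at crop (328,150), clear of the lid's side. I'll back off, rise and check its position.

>>> {"method": "carry_out", "body": {"increments": [[[0, 0, 0], [0, 0, 10], 0.69], [[0, 0, 0], [-2, 0, 25], 0.69], [[0, 0, 0], [-4, -40, 35], 1], [[0, 0, 0], [-10, -80, 45], 1], [[0, 0, 0], [-20, -120, 60], 1], [[0, 0, 0], [-30, -160, 80], 1], [[0, 0, 0], [-50, -195, 115], 1], [[0, 0, 0], [-70, -230, 115], 1], [[0, 0, 0], [-90, -230, 115], 1], [[0, 0, 0], [-90, -230, 115], 1]]}}

```text
time_s: 4.95
ee_pos: [362.6, -219.3, 447.3]
ee_rot: [-90.3, -0.2, 12.0]
force: [0.4, -0.2, 0.1]
gripper_width: 0.4
```

Run:
```python
from g import *
from h import *
f,K,R,t=cam("top","pics/top2.png"); P=cloud(f,K,R,t)@L
X,Y,Z=P[...,0],P[...,1],P[...,2]
m=((X>360)&(X<450)&(Y<-340)&(Y>-520)&(Z>55)&(Z<75)).astype(np.uint8)
n,l,s,c=cv2.connectedComponentsWithStats(m)
for i in range(1,n):
    if s[i,4]>60: q=P[l==i]; print(s[i,4],cv2.minEnclosingCircle(q[:,:2].astype(np.float32)),np.nanmedian(q[:,2]))
go([((350,-292,150),Rlid(60)),((350,-292,70),Rlid(20)),((350,-292,70),Rlid(25,-20))])
```

```text
462 ((399.68841552734375, -454.9256591796875), 30.625986099243164) 61.3111277031971
t 5.0 q [-32.7   3.  103.2  -0.   73.5 -44.6] F [ 1.3 -0.1 -0.5] w 0.2
tip local [ 310.9 -291.2  254.6] dir [ 0. -0. -1.]
turn [0.411, 1.533, -0.406] shift [-56.3, 130.0, -1.0] | rows>= 13.1 TCP [ 310. -233.  315.]
turn [0.949, 1.357, -0.944] shift [-140.8, 309.8, -0.4] | rows>= 15.3 TCP [ 228. -250.  135.]
turn [0.75, 1.685, -1.067] shift [-123.9, 294.3, 58.7] | rows>= 17.1 TCP [ 232. -189.  151.]
```

Run:
```python
from g import *
go([((400,-292,180),Rlid(60)),((410,-292,140),Rlid(40))])
```

```text
t 5.0 q [-32.7   3.  103.2  -0.   73.5 -44.6] F [ 1.3 -0.1 -0.5] w 0.2
tip local [ 310.9 -291.2  254.6] dir [ 0. -0. -1.]
turn [0.411, 1.533, -0.406] shift [-6.2, 100.1, -1.1] | rows>= 13.1 TCP [ 359. -222.  345.]
turn [0.682, 1.463, -0.677] shift [-47.2, 182.7, -0.8] | rows>= 14.0 TCP [ 319. -231.  263.]
```

>>> {"method": "carry_out", "body": {"increments": [[[0.411, 1.533, -0.406], [-6, 100, -1], 1], [[0.411, 1.533, -0.406], [-6, 100, -1], 1], [[0.411, 1.533, -0.406], [-6, 100, -1], 1], [[0.411, 1.533, -0.406], [-6, 100, -1], 1], [[0.411, 1.533, -0.406], [-6, 100, -1], 1], [[0.411, 1.533, -0.406], [-6, 100, -1], 1], [[0.411, 1.533, -0.406], [-6, 100, -1], 1], [[0.411, 1.533, -0.406], [-6, 100, -1], 1], [[0.411, 1.533, -0.406], [-6, 100, -1], 1], [[0.411, 1.533, -0.406], [-6, 100, -1], 1]]}}

```text
time_s: 5.83
ee_pos: [360.3, -222.6, 342.3]
ee_rot: [-66.5, -4.1, -57.3]
force: [-0.2, -0.2, -0.7]
gripper_width: 0.5
```

Run:
```python
from g import *
go([((400,-292,180),Rlid(60)),((410,-292,140),Rlid(40)),((415,-292,60),Rlid(25))])
```

```text
t 5.83 q [-40.4   5.9 118.1  28.9  48.8  -1.9] F [-0.2 -0.2 -0.7] w 0.5
tip local [ 381.8 -277.3  167.6] dir [ 0.4   0.08 -0.91]
turn [0.099, 0.355, -0.1] shift [-1.0, -3.4, 0.1] | rows>= 3.1 TCP [ 359. -222.  345.]
turn [0.444, 0.335, -0.162] shift [-21.2, 56.0, -67.4] | rows>= 4.6 TCP [ 319. -231.  263.]
turn [0.703, 0.315, -0.207] shift [-37.6, 159.0, -134.5] | rows>= 6.4 TCP [ 297. -235.  141.]
```

>>> {"method": "carry_out", "body": {"increments": [[[0.444, 0.335, -0.162], [-21, 56, -67], 1], [[0.444, 0.335, -0.162], [-21, 56, -67], 1], [[0.444, 0.335, -0.162], [-21, 56, -67], 1], [[0.444, 0.335, -0.162], [-21, 56, -67], 1], [[0.444, 0.335, -0.162], [-21, 56, -67], 1], [[0.444, 0.335, -0.162], [-21, 56, -67], 1], [[0.444, 0.335, -0.162], [-21, 56, -67], 1]]}}

```text
time_s: 6.42
ee_pos: [318.4, -231.2, 262.6]
ee_rot: [-40.1, 0.1, -77.8]
force: [0.1, 0.6, 0.0]
gripper_width: 0.7
```

Run:
```python
from g import *
go([((410,-292,140),Rlid(40)),((415,-292,60),Rlid(25)),((415,-292,60),Rlid(30))])
```

```text
t 6.42 q [-52.5  12.  134.9  83.5  44.1 -44.7] F [0.1 0.6 0. ] w 0.7
tip local [ 409.4 -291.6  139.4] dir [ 0.76  0.   -0.64]
turn [0.002, 0.001, -0.003] shift [-0.3, 0.1, 0.4] | rows>= 0.0 TCP [ 319. -231.  263.]
turn [0.264, 0.001, -0.004] shift [-0.2, 62.1, -107.0] | rows>= 3.0 TCP [ 297. -235.  141.]
turn [0.177, 0.001, -0.004] shift [-0.2, 58.5, -90.7] | rows>= 2.6 TCP [ 305. -234.  156.]
```

Run:
```python
from g import *
go([((422,-292,70),Rlid(40)),((426,-292,47),Rlid(40)),((447,-292,47),Rlid(40))])
```

```text
t 6.42 q [-52.5  12.  134.9  83.5  44.1 -44.7] F [0.1 0.6 0. ] w 0.7
tip local [ 409.4 -291.6  139.4] dir [ 0.76  0.   -0.64]
turn [0.002, 0.001, -0.003] shift [-0.2, 54.4, -45.4] | rows>= 1.7 TCP [ 330. -228.  193.]
turn [0.002, 0.001, -0.003] shift [-0.1, 72.3, -60.4] | rows>= 2.3 TCP [ 334. -227.  170.]
turn [0.002, 0.001, -0.003] shift [-0.1, 88.3, -46.9] | rows>= 2.4 TCP [ 355. -223.  170.]
```

>>> {"method": "carry_out", "body": {"increments": [[[0, 0, 0], [0, 18, -15], 1], [[0, 0, 0], [0, 36, -30], 1], [[0, 0, 0], [0, 54, -45], 1], [[0, 0, 0], [0, 64, -54], 1], [[0, 0, 0], [0, 72, -60], 1], [[0, 0, 0], [0, 72, -60], 1], [[0, 0, 0], [0, 72, -60], 1]]}}

```text
time_s: 7.0
ee_pos: [335.6, -228.1, 171.5]
ee_rot: [-40.1, -0.1, -77.6]
force: [0.2, -0.2, 0.3]
gripper_width: 0.4
```

Run:
```python
from g import *
from h import *
go([((447,-292,47),Rlid(40))])
f,K,R,t=cam("side"); cv2.imwrite("pics/side3.png",cv2.resize(f["frame"][100:260,220:460],None,fx=3,fy=3))
```

```text
t 7.0 q [-49.9  25.6 139.4 104.8  44.4 -71.1] F [ 0.2 -0.2  0.3] w 0.4
tip local [ 426.9 -292.1   48.4] dir [ 0.76  0.   -0.64]
turn [0.002, 0.006, -0.004] shift [-0.7, 16.3, 11.5] | rows>= 0.5 TCP [ 355. -223.  170.]
```

View pics/side3.png

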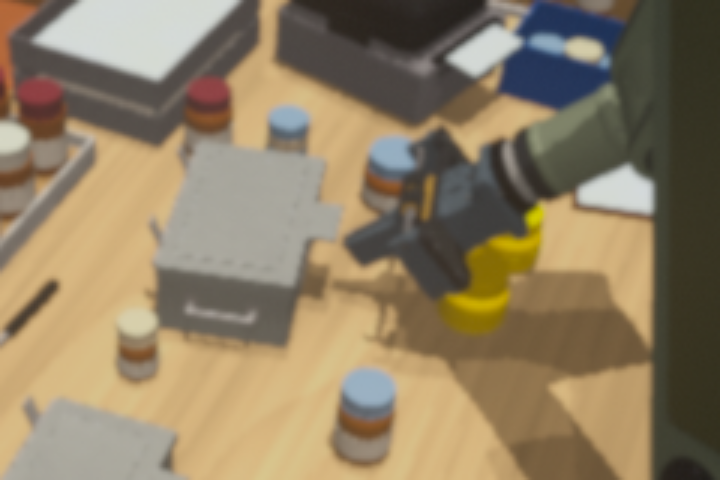

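Fingertips (350,245) sit just in front of and below the tab (335,220). I'll insert them and then plan the arc.

>>> {"method": "carry_out", "body": {"increments": [[[0, 0.003, 0], [-0.5, 4, 3], 1], [[0, 0.006, 0], [-0.7, 8, 6], 1], [[0, 0.006, 0], [-0.7, 13, 9], 1], [[0, 0.006, 0], [-0.7, 16, 11], 1], [[0, 0.006, 0], [-0.7, 16, 11], 1], [[0, 0.006, 0], [-0.7, 16, 11], 1]]}}

```text
time_s: 7.55
ee_pos: [354.3, -223.4, 170.4]
ee_rot: [-40.0, 0.0, -77.9]
force: [-0.4, -0.0, 0.2]
gripper_width: 0.3
```

```bash
cat > arc.py <<'E'
from g import *
def arc(ths,s=18):
    T=[]
    for th in ths:
        p=40+0.45*th; t=np.radians(th); pr=np.radians(p); g=min(t,0) if 0 else max(t,pr)
        E=np.array([601-161*np.cos(t),80+161*np.sin(t)])
        c=E+s*np.array([np.cos(g),-np.sin(g)]); q=c-16*np.array([np.sin(pr),np.cos(pr)])
        T.append(((q[0],-292,q[1]),Rlid(p)))
    go(T)
E
python3 - <<'E'
from arc import *
arc([0,3,6,10,14,18,22,26,30,34,38])
E
```

```text
t 7.55 q [-47.   26.1 138.3 107.3  43.6 -70.4] F [-0.4 -0.   0.2] w 0.3
tip local [ 446.4 -291.8   47.7] dir [ 0.77  0.   -0.64]
turn [-0.0, 0.001, -0.002] shift [-0.2, -7.7, 4.7] | rows>= 0.2 TCP [ 351. -224.  179.]
turn [-0.024, 0.001, -0.002] shift [-0.2, -13.3, 15.4] | rows>= 0.5 TCP [ 354. -223.  191.]
turn [-0.047, 0.002, -0.002] shift [-0.2, -18.4, 26.3] | rows>= 0.8 TCP [ 357. -223.  202.]
turn [-0.079, 0.002, -0.002] shift [-0.2, -24.5, 41.3] | rows>= 1.2 TCP [ 362. -222.  218.]
turn [-0.11, 0.002, -0.002] shift [-0.2, -29.8, 56.7] | rows>= 1.5 TCP [ 368. -220.  233.]
turn [-0.142, 0.002, -0.002] shift [-0.2, -34.1, 72.4] | rows>= 1.9 TCP [ 374. -219.  248.]
turn [-0.173, 0.002, -0.002] shift [-0.2, -37.6, 88.4] | rows>= 2.3 TCP [ 382. -217.  262.]
turn [-0.204, 0.002, -0.002] shift [-0.1, -40.2, 104.6] | rows>= 2.7 TCP [ 390. -216.  276.]
turn [-0.236, 0.002, -0.002] shift [-0.1, -41.8, 121.0] | rows>= 3.1 TCP [ 399. -214.  290.]
turn [-0.267, 0.002, -0.002] shift [-0.1, -42.5, 137.6] | rows>= 3.5 TCP [ 409. -212.  303.]
turn [-0.299, 0.002, -0.002] shift [-0.1, -42.3, 154.1] | rows>= 3.8 TCP [ 419. -209.  316.]
```

>>> {"method": "carry_out", "body": {"increments": [[[0, 0, 0], [0, -8, 5], 1], [[-0.012, 0, 0], [0, -10.5, 10], 1], [[-0.024, 0, 0], [0, -13.3, 15.4], 1], [[-0.036, 0, 0], [0, -16, 21], 1], [[-0.047, 0, 0], [0, -18.4, 26.3], 1], [[-0.063, 0, 0], [0, -21.5, 34], 1], [[-0.079, 0, 0], [0, -24.5, 41.3], 1], [[-0.095, 0, 0], [0, -27.2, 49], 1], [[-0.11, 0, 0], [0, -29.8, 56.7], 1], [[-0.11, 0, 0], [0, -29.8, 56.7], 1]]}}

```text
time_s: 8.38
ee_pos: [367.2, -220.6, 233.7]
ee_rot: [-46.3, -0.1, -77.8]
force: [-2.4, 0.3, -0.7]
gripper_width: 0.2
```

Run:
```python
from arc import *
from h import *
arc([14,18,22,26,30,34,38,42,46,50])
f,K,R,t=cam("side"); cv2.imwrite("pics/side4.png",cv2.resize(f["frame"][80:260,220:460],None,fx=3,fy=3))
```

```text
t 8.38 q [-43.7  16.4 132.4  85.7  35.  -41.7] F [-2.4  0.3 -0.7] w 0.2
tip local [ 445.3 -292.    95.7] dir [ 0.69  0.   -0.72]
turn [-0.0, 0.003, -0.001] shift [-0.1, 0.8, -0.3] | rows>= 0.0 TCP [ 368. -220.  233.]
turn [-0.032, 0.003, -0.001] shift [-0.1, -5.3, 14.9] | rows>= 0.4 TCP [ 374. -219.  248.]
turn [-0.063, 0.003, -0.001] shift [-0.0, -10.5, 30.4] | rows>= 0.8 TCP [ 382. -217.  262.]
turn [-0.094, 0.003, -0.001] shift [0.0, -14.9, 46.3] | rows>= 1.2 TCP [ 390. -216.  276.]
turn [-0.126, 0.003, -0.001] shift [0.1, -18.3, 62.4] | rows>= 1.6 TCP [ 399. -214.  290.]
turn [-0.157, 0.003, -0.001] shift [0.1, -20.8, 78.7] | rows>= 2.0 TCP [ 409. -212.  303.]
turn [-0.189, 0.003, -0.001] shift [0.2, -22.4, 95.2] | rows>= 2.3 TCP [ 419. -209.  316.]
turn [-0.22, 0.003, -0.001] shift [0.2, -23.0, 111.8] | rows>= 2.7 TCP [ 431. -207.  328.]
turn [-0.252, 0.003, -0.0] shift [0.3, -22.7, 128.4] | rows>= 3.1 TCP [ 443. -204.  339.]
turn [-0.283, 0.003, -0.0] shift [0.3, -21.4, 145.1] | rows>= 3.5 TCP [ 455. -202.  349.]
```

View pics/side4.png

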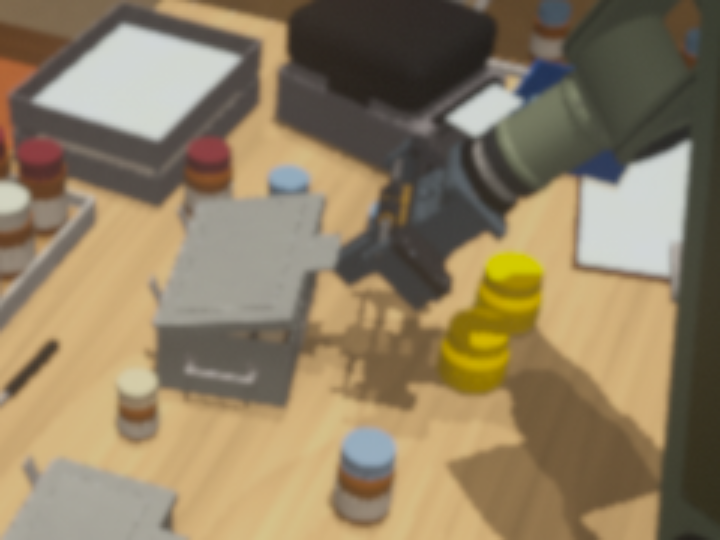

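The lid is lifting: its side has opened a wedge at (260,330), and the tab (325,250) rests on the fingertip at (350,262). I'll continue along the arc.

>>> {"method": "carry_out", "body": {"increments": [[[-0.016, 0, 0], [0, -2.5, 7], 1], [[-0.032, 0, 0], [0, -5.3, 15], 1], [[-0.063, 0, 0], [0, -10.5, 30.4], 1], [[-0.094, 0, 0], [0, -14.9, 46.3], 1], [[-0.126, 0, 0], [0, -18.3, 62.4], 1], [[-0.157, 0, 0], [0, -20.8, 78.7], 1], [[-0.189, 0, 0], [0, -22.4, 95.2], 1], [[-0.22, 0, 0], [0, -23, 111.8], 1], [[-0.236, 0, 0], [0, -23, 120], 1], [[-0.252, 0, 0], [0, -22.7, 128.4], 1]]}}

```text
time_s: 9.27
ee_pos: [442.8, -204.4, 337.8]
ee_rot: [-60.8, 0.1, -77.8]
force: [-0.9, -0.9, -0.5]
gripper_width: 0.2
```

Run:
```python
from arc import *
arc([46,50,54,58,62,66,70,74,78,82])
```

```text
t 9.27 q [-31.9  10.2 114.5  33.3  38.4  22.5] F [-0.9 -0.9 -0.5] w 0.2
tip local [ 483.7 -291.4  171. ] dir [ 0.49  0.   -0.87]
turn [0.002, 0.002, -0.003] shift [-0.0, -1.0, 0.4] | rows>= 0.0 TCP [ 443. -204.  339.]
turn [-0.029, 0.002, -0.003] shift [-0.0, -3.9, 16.8] | rows>= 0.4 TCP [ 455. -202.  349.]
turn [-0.061, 0.002, -0.003] shift [0.0, -5.9, 33.4] | rows>= 0.8 TCP [ 469. -199.  359.]
turn [-0.092, 0.002, -0.003] shift [0.0, -6.9, 50.1] | rows>= 1.2 TCP [ 482. -196.  368.]
turn [-0.123, 0.002, -0.003] shift [0.1, -7.0, 66.7] | rows>= 1.6 TCP [ 496. -193.  376.]
turn [-0.155, 0.002, -0.003] shift [0.1, -6.1, 83.4] | rows>= 2.0 TCP [ 511. -190.  384.]
turn [-0.186, 0.002, -0.003] shift [0.1, -4.3, 100.0] | rows>= 2.4 TCP [ 526. -187.  390.]
turn [-0.218, 0.002, -0.003] shift [0.2, -1.5, 116.2] | rows>= 2.8 TCP [ 541. -183.  396.]
turn [-0.249, 0.002, -0.003] shift [0.2, 2.0, 131.8] | rows>= 3.2 TCP [ 556. -180.  400.]
turn [-0.281, 0.002, -0.003] shift [0.3, 6.3, 147.2] | rows>= 3.5 TCP [ 572. -177.  404.]
```

>>> {"method": "carry_out", "body": {"increments": [[[-0.014, 0, 0], [0, -2, 8], 1], [[-0.029, 0, 0], [0, -3.9, 16.8], 1], [[-0.061, 0, 0], [0, -5.9, 33.4], 1], [[-0.092, 0, 0], [0, -6.9, 50], 1], [[-0.123, 0, 0], [0, -7, 66.7], 1], [[-0.155, 0, 0], [0, -6.1, 83.4], 1], [[-0.186, 0, 0], [0, -4.3, 100], 1], [[-0.202, 0, 0], [0, -3, 108], 1], [[-0.21, 0, 0], [0, -2.2, 113], 1], [[-0.218, 0, 0], [0, -1.5, 116.2], 1]]}}

```text
time_s: 10.1
ee_pos: [541.2, -183.5, 395.4]
ee_rot: [-73.3, 0.1, -77.9]
force: [-0.8, 0.2, -0.4]
gripper_width: 0.6
```

Run:
```python
from arc import *
from h import *
arc([74,78,82,86,90,94,98,102])
f,K,R,t=cam("side"); cv2.imwrite("pics/side5.png",cv2.resize(f["frame"][60:260,220:460],None,fx=3,fy=3))
```

```text
t 10.1 q [-22.3  15.5  96.1  11.5  55.2  50.1] F [-0.8  0.2 -0.4] w 0.6
tip local [ 546.1 -291.5  212.4] dir [ 0.29  0.   -0.96]
turn [0.0, 0.002, -0.003] shift [-0.0, -0.4, 0.2] | rows>= 0.0 TCP [ 541. -183.  396.]
turn [-0.031, 0.002, -0.003] shift [-0.0, -0.3, 16.2] | rows>= 0.4 TCP [ 556. -180.  400.]
turn [-0.062, 0.002, -0.003] shift [0.0, 0.6, 32.2] | rows>= 0.8 TCP [ 572. -177.  404.]
turn [-0.094, 0.002, -0.003] shift [0.1, 2.4, 48.0] | rows>= 1.2 TCP [ 587. -174.  407.]
turn [-0.125, 0.002, -0.003] shift [0.1, 5.1, 63.7] | rows>= 1.5 TCP [ 602. -170.  409.]
turn [-0.157, 0.002, -0.003] shift [0.1, 8.6, 79.1] | rows>= 1.9 TCP [ 618. -167.  410.]
turn [-0.188, 0.002, -0.003] shift [0.2, 13.0, 94.3] | rows>= 2.3 TCP [ 633. -164.  410.]
turn [-0.219, 0.002, -0.003] shift [0.2, 18.2, 109.2] | rows>= 2.7 TCP [ 649. -161.  409.]
```

View pics/side5.png

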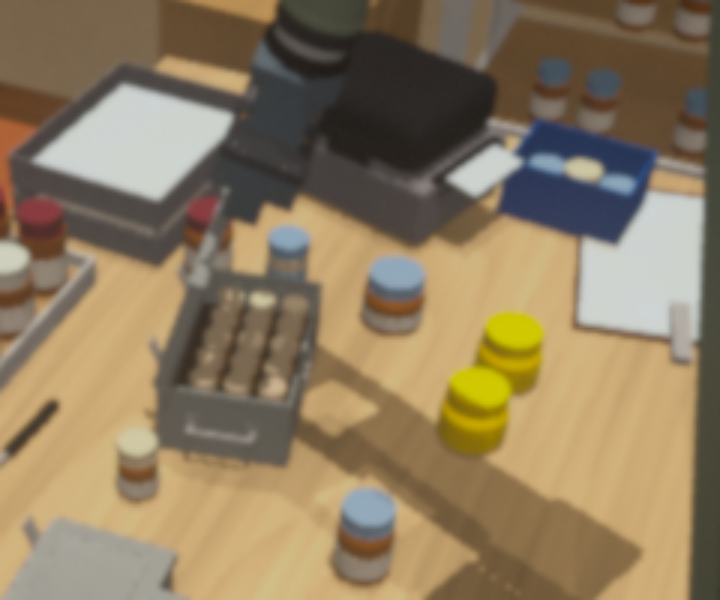

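The lid is nearly upright, with its tab at (222,195) against the fingers. I'll push it slowly past upright.

>>> {"method": "carry_out", "body": {"increments": [[[-0.015, 0, 0], [0, -0.3, 8], 1], [[-0.031, 0, 0], [0, -0.3, 16], 1], [[-0.047, 0, 0], [0, 0, 24], 1], [[-0.062, 0, 0], [0, 0.6, 32], 1], [[-0.078, 0, 0], [0, 1.5, 40], 1], [[-0.094, 0, 0], [0, 2.4, 48], 1], [[-0.11, 0, 0], [0, 3.7, 56], 1], [[-0.125, 0, 0], [0, 5, 63.7], 1], [[-0.141, 0, 0], [0, 6.8, 71.5], 1], [[-0.157, 0, 0], [0, 8.6, 79], 1]]}}

```text
time_s: 10.98
ee_pos: [618.4, -167.0, 410.7]
ee_rot: [-82.3, 0.0, -77.9]
force: [-0.1, 0.1, 1.0]
gripper_width: 0.1
```

>>> {"method": "carry_out", "body": {"increments": [[[-0.01, 0, 0], [0, 0, 6], 1], [[-0.02, 0, 0], [0, 1, 12], 1], [[-0.03, 0, 0], [0, 1.5, 18], 1], [[-0.03, 0, 0], [0, 2, 24], 1], [[-0.03, 0, 0], [0, 2, 30], 1], [[-0.03, 0, 0], [0, 2, 30], 1], [[-0.03, 0, 0], [0, 2, 30], 1]]}}

```text
time_s: 11.57
ee_pos: [647.0, -160.9, 412.7]
ee_rot: [-84.0, 0.0, -77.9]
force: [-0.3, 0.0, -0.1]
gripper_width: 0.2
```

Run:
```python
from arc import *
go([((520,-292,300),Rlid(85)),((420,-292,330),Rlid(85))])
```

```text
t 11.57 q [-15.6  25.3  77.8   3.   71.6  61.5] F [-0.3  0.  -0.1] w 0.2
tip local [ 619.6 -291.8  222.7] dir [ 0.11  0.   -0.99]
turn [-0.018, 0.002, -0.001] shift [-0.2, -87.3, -87.4] | rows>= 3.0 TCP [ 553. -181.  490.]
turn [-0.018, 0.002, -0.001] shift [-0.4, -127.7, -183.7] | rows>= 5.4 TCP [ 455. -202.  520.]
```

Now retreat forwards and up, away from the lid, then look.

>>> {"method": "carry_out", "body": {"increments": [[[0, 0, 0], [0, 0, -15], 1], [[0, 0, 0], [0, -10, -40], 1], [[0, 0, 0], [0, -40, -70], 1], [[0, 0, 0], [0, -70, -105], 1], [[0, 0, 0], [0, -100, -145], 1], [[0, 0, 0], [0, -128, -184], 1], [[0, 0, 0], [0, -128, -220], 1], [[0, 0, 0], [0, -128, -250], 1], [[0, 0, 0], [0, -128, -250], 1], [[0, 0, 0], [0, -128, -250], 1]]}}

```text
time_s: 12.4
ee_pos: [388.5, -216.0, 514.5]
ee_rot: [-83.9, -0.0, -78.1]
force: [1.1, 0.9, 0.6]
gripper_width: 0.5
```

Run:
```python
from g import *
from h import *
go([])
f,K,R,t=cam("top"); P=cloud(f,K,R,t); Q=P@L
f2,*k=cam("side"); P2=cloud(f2,*k)@L
cv2.imwrite("pics/fin.png",np.vstack([f["frame"][100:310,80:480],f2["frame"][60:330,100:500]]))
X,Y,Z=P2[...,0],P2[...,1],P2[...,2]
m=(X>560)&(X<700)&(Y>-400)&(Y<-185)&(Z>110)&(Z<260)
q=P2[m]; A=np.polyfit(q[:,2],q[:,0],1); print("lid n",m.sum(),"angle",90+np.degrees(np.arctan(A[0])),"zmax",q[:,2].max())
Zt=P[...,2]; P0=np.load("top.npy")
for n,c,lo,hi in [("front",(484,-362),55,75),("near",(392,0),70,90),("between",(616,-5),50,70),("caps",(620,-388),40,60),("back2",(706,-360),65,85),("yel1",(354,-214),50,70),("yel2",(346,-316),50,70),("small",(570,178),50,68)]:
    r=100 if n=="small" else 45
    o=[]
    for p in(P0,P):
        k=(np.hypot(p[...,0]-c[0],p[...,1]-c[1])<r)&(p[...,2]>lo)&(p[...,2]<hi); o+=[np.nanmean(p[k],0).round(1).tolist() if k.any() else None]
    print(n,o)
```

```text
t 12.4 q [-31.9   2.1  94.6   4.3  78.9  45.5] F [1.1 0.9 0.6] w 0.5
tip local [ 355.5 -292.2  324.6] dir [ 0.11 -0.   -0.99]
lid n 1245 angle 109.71808457508843 zmax 232.02772400920864
front [None, [486.0, -361.0, 61.1]]
near [[391.1, -0.7, 77.4], [391.2, -0.8, 77.3]]
between [[617.1, -4.6, 61.0], [617.0, -4.7, 60.8]]
caps [[620.5, -387.1, 49.7], [620.4, -386.9, 49.7]]
back2 [[706.0, -360.3, 76.4], [706.1, -360.5, 76.3]]
yel1 [[353.4, -215.0, 61.1], [349.7, -191.9, 60.3]]
yel2 [[346.2, -317.5, 61.0], None]
small [[573.0, 177.6, 59.2], [572.9, 177.6, 59.2]]
```

View pics/fin.png

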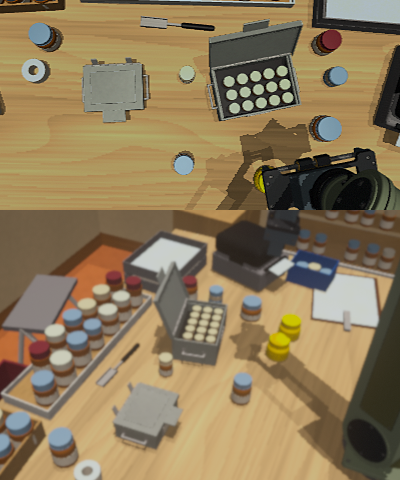

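The lid leans back at 109.7° and the jar is clear of the case. The arm hides the yellow jars from above, so I'll check them from the side and hand in only if they match.

Run:
```python
from h import *
f,K,R,t=cam("side"); P=cloud(f,K,R,t); P0=np.load("side.npy"); ok=True
for n,c in [("yel1",(354,-214)),("yel2",(346,-316))]:
    o=[]
    for p in(P0,P):
        k=(np.hypot(p[...,0]-c[0],p[...,1]-c[1])<48)&(p[...,2]>55)&(p[...,2]<70); o.append(np.nanmean(p[k],0))
    print(n,np.round(o,1).tolist()); ok&=np.linalg.norm(o[0]-o[1])<3
if ok: print(env.job_done())
```

```text
yel1 [[354.3, -210.4, 60.4], [354.1, -210.1, 60.7]]
yel2 [[346.6, -313.3, 60.3], [347.2, -313.2, 60.5]]
the job is handed in; nothing more can be done
None
```

The job is done and handed in after about 12.5 s of robot time, well under the 53 s limit.

- **Jar:** I pushed the front jar about 148 mm to the right with two nearly closed fingers, low down and without gripping it. It stands upright (top measured at 61 mm), with its nearest edge about 29 mm past the case's side.
- **Lid:** I put the closed fingertips under the finger tab and swung the lid over backwards. It now leans back by its own weight at a measured 109.7° (1.915 rad; the stop is at 1.93 rad), with the arm clear of it.
- **Forces:** The readings I took during the moves stayed within a few newtons.
- **Everything else:** The small case's lid height is unchanged and it is still shut. `jar_near`, `jar_between`, `jar_back2`, `cap_stack` and both yellow jars are all within 1 mm of where they started. I checked `jar_back`, `label_roll` and `scoop` only by eye in the last pictures, and they look undisturbed.
- **Disagreement:** The last top view could not confirm the two yellow jars because the arm hid them, so I checked them in the side view before handing in.

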